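# Set the tin-centring ring for the waiting tin

## Robot

A 6-joint arm with a two-finger parallel gripper is mounted at the origin on a cart in front of the work surface, level with it; the furniture and walls round the work are solid. World frame = base frame: x ahead of the robot, y to its left, z up, the work surface at z = 0. Lengths are in mm, angles in rad, forces in N, time in s.
With the tool pointing down it reaches from about 300 to 775 mm from the base axis. Payload 14.6 kg.
Tool frame: the origin (TCP) lies between the finger pads; the fingertips stand 8 mm ahead of it and the grasp point (between the pads) lies 11 mm behind it; y points along the fingers, x is the direction in which the jaws open and shut, and the axes are right-handed (so a half turn about y gives the same grasp; the last joint's range is limited). The gripper opens to 94 mm and grips with 3 to 60 N. Pads are 16 mm wide; open, the fingers measure 119 mm over their backs; the gripper's body (75 mm by 177 mm) begins 78 mm behind the grasp point.
Start: joints at [1.197, 0.3, 1.521, -0, 1.321, -0.067], TCP at [166.103, 524.308, 213.446] pointing down, gripper open.
Joint ranges: [-3.03, 3.03], [-0.79, 2.21], [0.23, 2.52], [-1.04, 4.18], [0, 3.07], [-2.55, 2.55]. Speed limits (rad/s): [2.22, 2.22, 2.57, 3.14, 3.14, 3.14].

## Interface

Orientations are given as [roll, pitch, yaw] about the fixed x, y, z axes, in that order (R = Rz(yaw) Ry(pitch) Rx(roll)).
In Python, from cell import read_state, imaging, order gives the robot as it stands. The module is installed in compiled form; this text tells all that it offers.
- The arm moves only by the shell command python3 -m handwheel 'ROWS' [FORCE]. ROWS is JSON, a list that holds one entry, the list of rows, each a list of 7 numbers: the shift along the tool's x, y, z in mm, then the turn, a rotation vector about the tool's x, y, z in degrees, then the opening, from -1 (shut) to 1 (fully open), so that 0 is half open. A call has 1 to 5 rows; each row is the pose to reach, as a shift and turn from the pose measured when the call began, along the tool's axes at that moment; what a row does not reach only later rows make up. A row lasts 1/12 s, in which the tool goes at most 41.7 mm and 7.16 degrees, less where a joint would pass 70% of its speed; a pose out of reach is approached as far as the arm can. A call with a gripper value outside its range is refused whole. The fingers move at their own pace and stop on an object; FORCE is the grip in N (left out, the last holds). Time passes only in rows, so rows that repeat a pose let the fingers close. It gives the time, the measured TCP pose, the force and the opening at its end, in the units of the state.
- read_state(): the state, without advancing time (a new reading comes with each control period).
- imaging.camera(name): name is "scene" or "side" or "wrist"; returns (picture, depth): 400x640x3 uint8, red, green, blue; 400x640 float32, mm along the optical axis (not along the pixel's ray), 0 where there is no reading.
- imaging.get_calibration(name): a dict with "mtx" (3x3 intrinsics, pixels), "dist" ([k1, k2, p1, p2, k3] as OpenCV has them; the pictures are not rectified), "world_from_camera" (4x4, takes a point from camera to world coordinates); the wrist camera has in their place "hand_eye" (4x4, takes a point from camera to tool coordinates, whose origin is the TCP and whose axes are the tool frame's). Camera axes: x right, y down, z forward; pixel columns grow to the right and rows downward; lengths in mm; the calibration is good to about 2 mm. A picture is of the moment at which its call begins: read the wrist's pose just before it. get_calibration takes no time and is no camera call.
- order.sign_off(): hands the job in, once; it reports no verdict.
The state is a dict: "clock": time; "joints": joint angles; "qd": joint speeds; "effort": joint torques, N m; "eef_pos": TCP position; "eef_rot": TCP orientation; "wrist_force": force on the tool from outside, world axes, zero at the start; "moment": the same for the moment, N m; "finger_gap": finger opening in mm.
Only numpy, scipy, OpenCV 4.12 (cv2) and the standard library are available. Lean on these libraries where they do the work, as an engineer would, in place of code of your own. Each camera call takes 0.05 s, during which the arm holds its last target.

## Task

Set the round tin-centring fixture for the tin that stands in the three-sided bay: push the fixture's lever round its arc until the pointer stands on that tin's scale mark (small dot for the smallest tin, middle-sized dot for the middle tin, large dot for the largest tin). Leave the lever there and leave all three tins standing where they are.

Things in the scene. Friction and masses are not known exactly. Their poses are not given: they have to be found in the camera images.
- fixture: Fixed tin-centring fixture: white disc, 316 mm across, 12 mm thick; on it a turning metal ring (outer diameter 196 mm, top 24.5 mm above the table) and inside three upright pins (40 mm high, within 79 mm of the centre) that it drives. Origin: disc centre at table height, on the turning axis. The scale is on its own -x side, facing the robot. Steel pegs 21 mm high end the lever's travel.
- ring (a joint): Angle of ring and lever, 0 to 1.9 rad, counter-clockwise from above. Lever direction in the fixture's frame: (cos a, sin a), a = pi - 0.95 + value. 0.25 at the small-dot mark, 0.70 middle, 1.75 large; starts between middle and large. Friction only (about 3 to 4 N at the post), no spring or clicks: it stays where it is left.
- lever_post (a point): On the axis of the lever's upright post, 45 mm above the table, 108 mm from the fixture's centre. The post is a 12 mm steel rod with a black 18 mm knob 58 to 75 mm above the table; push it sideways. It stands on a 12 mm wide arm (top 21.5 mm above the table) outside the ring, with a narrow dark pointer (tip 121 mm from the centre).
- mark_small (a point): Middle of the scale line with the small dot (8 mm), on the disc's top, 126.5 mm from the fixture's centre: for tin_small. The line is 11 mm long and 4 mm wide; dots are centred 144.5 mm out. Seen from the robot the marks run small, middle, large from left to right.
- mark_medium (a point): Middle of the scale line with the middle-sized dot (14 mm), same radius: for tin_medium.
- mark_large (a point): Middle of the scale line with the large dot (22 mm), same radius: for tin_large.
- bay: The waiting bay, fixed: a low three-sided dark metal fence on the table (150 mm square inside, 18 mm high, 10 mm thick), its open side facing the robot. Origin: centre of the bay at table height. One of the three tins stands in it, about at its centre.
- tin_small: Closed gold tin, 68 mm diameter, 23 mm high; the smallest of the three. Loose. Origin: centre of its underside.
- tin_medium: Open empty gold tin, 85 mm diameter, 26 mm high; the middle size. Loose. Origin: centre of its underside.
- tin_large: Closed blue printed tin, 126 mm diameter, 39 mm high; the largest. Loose. Origin: centre of its underside.
Not all that is in view belongs to the job. What is shaped like the tin_medium but green is not meant.

How it is judged (in metres and radians):
At the end, for the whole second after the job is handed in: The ring is at rest within 0.06 rad (about 3.5 degrees, 6 mm at the post) of the mark that belongs to the tin standing in the bay, and each tin is within 20 mm of where it started (((horizontal distance between tin_small and bay below 0.04 m and value of joint ring between 0.19 and 0.31 rad) or (horizontal distance between tin_medium and bay below 0.04 m and value of joint ring between 0.64 and 0.76 rad) or (horizontal distance between tin_large and bay below 0.04 m and value of joint ring between 1.69 and 1.81 rad)) and velocity of joint ring between -0.02 and 0.02 rad/s and distance of each of tin_small, tin_medium, tin_large from where it was at the start of the episode below 0.02 m); the robot touches nothing.
It fails at once if the small tin is shoved away or lifted (moved more than 20 mm) (distance of tin_small from where it was at the start of the episode above 0.02 m).
It fails at once if the medium tin is shoved away or lifted (moved more than 20 mm) (distance of tin_medium from where it was at the start of the episode above 0.02 m).
It fails at once if the large tin is shoved away or lifted (moved more than 20 mm) (distance of tin_large from where it was at the start of the episode above 0.02 m).
It also fails if it takes over 42 s, if anything falls off the work surface, if the arm or the gripper's body presses on something with over 40 N, if the wrist force passes 120 N, or if a joint passes its speed limit or range.

## Working session

There is one attempt and no reset: what is moved stays moved. The work goes in short steps, Python scripts to look and compute and a shell command to move; the robot and the scene stay as the last step left them, time stands still between calls to the robot, and variables do not carry over. Pictures are saved under pics/ and viewed, and the job is handed in when it is done.

```bash
mkdir -p pics
python3 - <<'E'
from cell import read_state, imaging
import cv2,numpy as np
s=read_state();print(s)
for n in ["scene","side"]:
    p,d=imaging.camera(n)
    cv2.imwrite(f"pics/{n}0.png",cv2.cvtColor(p,cv2.COLOR_RGB2BGR)); np.save(f"pics/{n}0.npy",d); np.save(f"pics/{n}0p.npy",p)
    c=imaging.get_calibration(n);print(n,c)
print(imaging.get_calibration("wrist"))
E
```

```text
{'clock': 0.0, 'joints': array([ 1.19737864e+00,  3.00450108e-01,  1.52158311e+00, -1.87698058e-05,
        1.32068794e+00, -6.65798964e-02]), 'qd': array([ 0.00141523, -0.0013808 ,  0.00122277,  0.00162149, -0.00011667,
       -0.00183068]), 'effort': array([ 2.99015795e-03, -5.31788242e+01, -3.52755976e+01,  7.09837954e-02,
        2.42261623e-02, -4.22737446e-05]), 'eef_pos': array([166.02988356, 524.0775041 , 212.89698026]), 'eef_rot': array([-1.57073939e+00,  1.12721428e-03,  1.26396322e+00]), 'wrist_force': array([-0.14365539, -0.57508118,  0.17939092]), 'moment': array([0.00681419, 0.04828215, 0.0006517 ]), 'finger_gap': 94.10516808495575}
scene {'mtx': array([[373.51277823,   0.        , 318.71401868],
       [  0.        , 373.51277823, 191.44851028],
       [  0.        ,   0.        ,   1.        ]]), 'dist': array([0.00591178, 0.        , 0.        , 0.        , 0.        ]), 'world_from_camera': array([[ 4.75559378e-01, -5.72485501e-01,  6.67909896e-01,
        -2.18227040e+02],
       [-8.79416722e-01, -2.90691419e-01,  3.76994335e-01,
        -5.11831178e+02],
       [
[... 675 characters left out ...]
21141753e+02],
       [ 0.00000000e+00,  0.00000000e+00,  0.00000000e+00,
         1.00000000e+00]])}
{'mtx': array([[356.66663673,   0.        , 313.36443945],
       [  0.        , 356.66663673, 198.17707071],
       [  0.        ,   0.        ,   1.        ]]), 'dist': array([-0.01835519,  0.        ,  0.        ,  0.        ,  0.        ]), 'hand_eye': array([[ 9.99999823e-01,  5.92624610e-04, -4.48937450e-05,
         2.20762386e-01],
       [ 1.94364804e-04, -2.54717438e-01,  9.67015506e-01,
        -1.70583503e+02],
       [ 5.61641967e-04, -9.67015344e-01, -2.54717508e-01,
         7.40764547e+01],
       [ 0.00000000e+00,  0.00000000e+00,  0.00000000e+00,
         1.00000000e+00]])}
```

View pics/scene0.png

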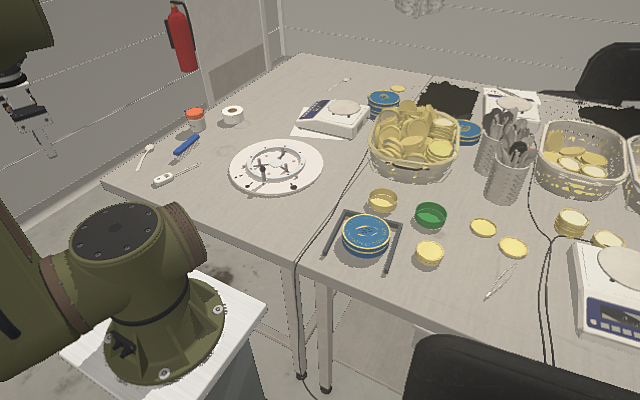

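View pics/side0.png

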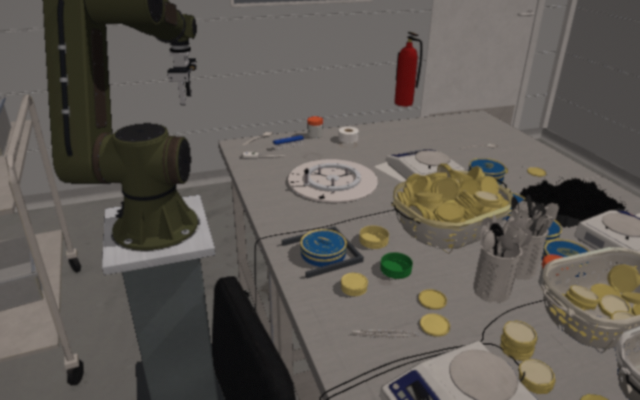

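```bash
cat > h.py <<'E'
import numpy as np,cv2
from cell import imaging
def ray(n,uv,z,T=None):
    c=imaging.get_calibration(n)
    p=cv2.undistortPoints(np.array([[uv]],float),c["mtx"],c["dist"])[0,0]
    T=c["world_from_camera"] if T is None else T
    d=T[:3,:3]@np.array([p[0],p[1],1]);o=T[:3,3]
    return (o+d*(z-o[2])/d[2])
def proj(n,P,T=None):
    c=imaging.get_calibration(n)
    T=c["world_from_camera"] if T is None else T
    M=np.linalg.inv(T); r=cv2.Rodrigues(M[:3,:3])[0]
    return cv2.projectPoints(np.array(P,float).reshape(-1,3),r,M[:3,3],c["mtx"],c["dist"])[0][:,0]
E
python3 - <<'E'
from h import *
p=cv2.imread("pics/scene0.png");q=cv2.imread("pics/side0.png")
a=cv2.resize(p[125:205,215:335],(780,520),interpolation=cv2.INTER_CUBIC);cv2.imwrite("pics/fx.png",a)
a=cv2.resize(p[180:280,315:465],(780,520),interpolation=cv2.INTER_CUBIC);cv2.imwrite("pics/bay.png",a)
a=cv2.resize(q[150:210,278:388],(780,425),interpolation=cv2.INTER_CUBIC);cv2.imwrite("pics/fxs.png",a)
# disc: white mask
for n,im,c in(("scene",p,(276,166)),("side",q,(332,180))):
    g=im.min(2); print(g[c[1],c[0]-42:c[0]+43:3])
for n,u in(("scene",[(342,231),(390,231),(366,214),(366,246)]),("side",[(302,245),(346,245)])):
    for x in u: print(n,x,ray(n,x,39).round(0))
E
```

```text
[218 219 220 109 141 214 227 115 116  65 175 230 227 202 207 149 192 116
 219 220 220 216 220 136 221 219 220 220 219]
[142 140 143 149 125  75 119 157 156 140 153 154 148 142  85 132 152 155
 155 151 155 135 155 145 154 155 156 155 155]
scene (342, 231) [ 401. -229.   39.]
scene (390, 231) [ 457. -339.   39.]
scene (366, 214) [ 488. -259.   39.]
scene (366, 246) [ 381. -304.   39.]
side (302, 245) [ 370. -277.   39.]
side (346, 245) [ 484. -314.   39.]
```

View pics/fx.png

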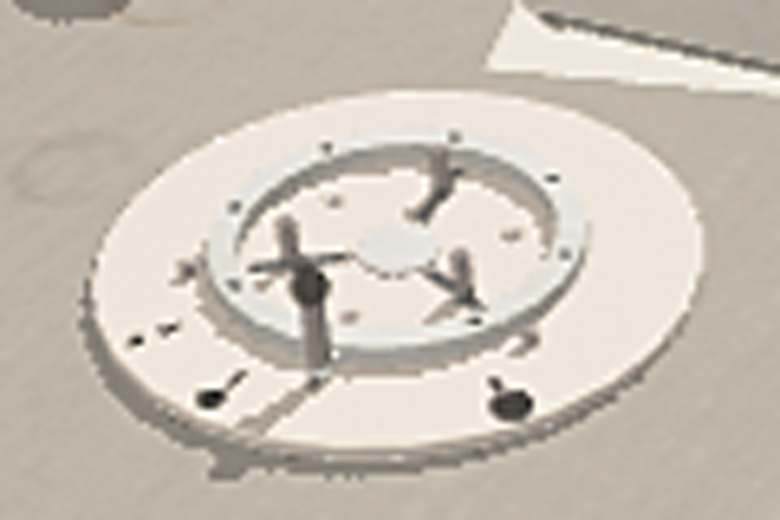

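View pics/bay.png

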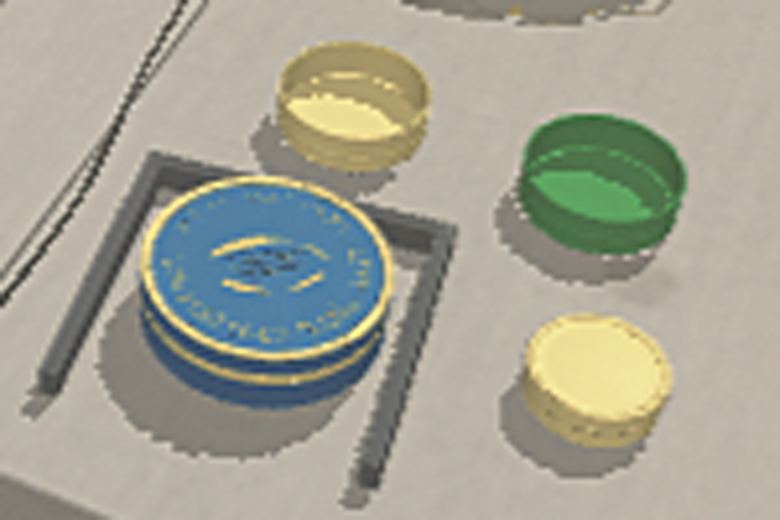

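View pics/fxs.png

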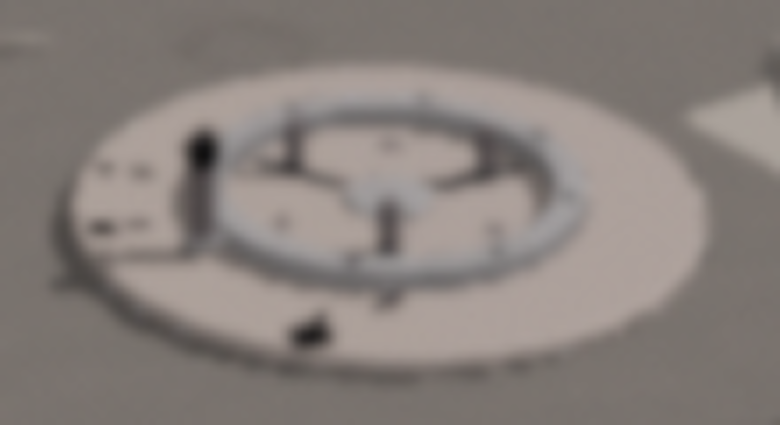

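Run:
```python
from h import *
from scipy.optimize import least_squares
def circ(X,r=None):
    f=lambda p:np.hypot(X[:,0]-p[0],X[:,1]-p[1])-p[2]
    s=least_squares(f,[*X.mean(0),150],loss="soft_l1",f_scale=1);return s.x,np.abs(f(s.x)).mean()
p=cv2.imread("pics/scene0.png")
m=cv2.inRange(p,(200,205,205),(255,255,255)) # lit white
roi=np.zeros(m.shape,np.uint8); roi[133:205,222:330]=255; m&=roi
m=cv2.morphologyEx(m,cv2.MORPH_CLOSE,np.ones((7,7)))
n,l,st,ce=cv2.connectedComponentsWithStats(m);k=1+np.argmax(st[1:,4]);print(st[k],ce[k])
c=max(cv2.findContours((l==k).astype(np.uint8),0,1)[0],key=cv2.contourArea)
h=cv2.convexHull(c)[:,0]
X=np.array([ray("scene",u,12)[:2] for u in h.astype(float)])
s,e=circ(X);print("disc",s,e); C=s[:2]
a0=[]
for nm,u,v in(("small",(235.8,177.3),.25),("med",(247.3,186.2),.70),("large",(293.5,187),1.75)):
    P=ray("scene",u,12)[:2];d=P-C;yaw=np.arctan2(d[1],d[0])-(np.pi-.95+v);print(nm,P,np.hypot(*d),(yaw+np.pi)%(2*np.pi)-np.pi)
K=ray("scene",(215+310/6.5,125+287/6.5),68)[:2];d=K-C;print("knob",K,np.hypot(*d),np.arctan2(*d[::-1])-(np.pi-.95))
T=ray("scene",(215+317/6.5,125+381/6.5),18)[:2];d=T-C;print("tip",T,np.hypot(*d),np.arctan2(*d[::-1])-(np.pi-.95))
for u in ((247.3,156.5),(320,156)): print(ray("side",u,12))
K=ray("side",(278+203/7.09,150+150/7.09),68)[:2];print("knob side",K)
for dd,u in (("large side",(278+310/7.09,150+331/7.09)),("med side",(278+103/7.09,150+228/7.09))):print(dd,ray("side",u,12))
```

```text
[ 229  133  101   61 4240] [277.71108491 164.12358491]
disc [612.24215847 115.0873634  159.10167324] 14.29082801656873
small [483.89543791 189.21764112] 148.216661519535 0.1762302354047769
med [463.85078505 128.43328248] 148.99031263971816 0.16030402494246987
large [525.85144228  -2.57637717] 145.97298273553474 0.13747310853038464
knob [499.84503158  87.23365786] 115.79699065275982 -5.090264072842921
tip [491.99398709  84.83032389] 123.9964159165881 -5.086680998142199
[357.80374223 383.80700388  12.        ]
[624.03378432 305.90101146  12.        ]
knob side [500.88072101  90.0985968 ]
large side [525.25987677   3.516563    12.        ]
med side [462.83558423 130.54311444  12.        ]
```

Run:
```python
from h import *
from scipy.optimize import least_squares
V=[.25,.70,1.75]
S=np.array([[483.9,189.2],[463.8,128.4],[525.9,-2.6]]);D=np.array([[462.8,130.5],[525.3,3.5]])
def fit(X,V,n):
    V=np.array(V)
    def f(p):
        a=np.pi-.95+V+p[2];return (np.c_[p[0]+144.5*np.cos(a),p[1]+144.5*np.sin(a)]-X).ravel()
    s=least_squares(f,[612,112,.16]);print(n,s.x,s.fun.round(1));return s.x
a=fit(S,V,"scene");b=fit(D,V[1:],"side");c=fit(np.r_[S,D],V+V[1:],"both")
for p,K in((a,(499.8,87.2)),(b,(500.9,90.1)),(c,(500.3,88.7))):
    d=np.array(K)-p[:2];print(np.hypot(*d),(np.arctan2(d[1],d[0])-p[2]-(np.pi-.95))%(2*np.pi))
```

```text
scene [6.08049069e+02 1.16022013e+02 1.65626757e-01] [-0.2  0.4  0.3 -0.2 -0.1 -0.2]
side [6.06239679e+02 1.22211455e+02 1.82328572e-01] [-0.7  1.5  0.7 -1.5]
both [6.07565907e+02 1.18244020e+02 1.69953209e-01] [-1.   2.1 -0.3  1.4 -0.   1.7  0.7 -0.7  0.6 -4.4]
112.02039732737481 1.044592609566788
110.12535398191372 1.0635601140656217
111.26016310900025 1.0488107421229813
```

```bash
cat >> h.py <<'E'
from cell import read_state
from scipy.spatial.transform import Rotation as Ro
def goto(pos,yaw):
    s=read_state();R=Ro.from_euler('xyz',s["eef_rot"]);Rt=Ro.from_euler('xyz',[-np.pi/2,0,yaw])
    t=R.inv().apply(np.array(pos)-s["eef_pos"]);r=np.degrees((R.inv()*Rt).as_rotvec())
    print("at",s["eef_pos"].round(1),s["eef_rot"].round(3),"F",s["wrist_force"].round(1),"t",round(s["clock"],2),"gap",round(s["finger_gap"],1));print("rows",t.round(0 if abs(t).max()>60 else 1),r.round(1))
E
python3 -c "
from h import *
goto((475,129,200),.62)"
```

```text
at [166.  524.1 212.9] [-1.571e+00  1.000e-03  1.264e+00] F [-0.7 -0.9  0.8] t 0.1 gap 94.3
rows [-283.   13. -414.] [ 0.  36.9 -0.1]
```

```bash
python3 -m handwheel '[[[-22,1,-33,0,3,0,-1],[-45,2,-66,0,6,0,-1],[-68,3,-99,0,9,0,-1],[-90,4,-132,0,12,0,-1],[-113,5,-165,0,15,0,-1]]]' 20; python3 -c "
from h import *
goto((475,129,200),.62)"
```

```text
clock: 0.52
eef_pos: [289.8, 364.9, 207.8]
eef_rot: [-1.571, 0.001, 1.0]
wrist_force: [0.4, 1.6, 0.7]
finger_gap: 63.6
at [289.8 364.9 207.8] [-1.571e+00  1.000e-03  1.000e+00] F [0.4 1.6 0.7] t 0.52 gap 63.6
rows [ -98.    8. -283.] [ 0.  21.8 -0.1]
```

```bash
python3 -m handwheel '[[[-13,1,-38,0,3,0,-1],[-26,2,-76,0,6,0,-1],[-40,3,-114,0,9,0,-1],[-53,4,-152,0,12,0,-1],[-66,5,-190,0,15,0,-1]]]' ; python3 -c "
from h import *
goto((475,129,200),.62)"
```

```text
clock: 0.93
eef_pos: [414.7, 204.8, 202.9]
eef_rot: [-1.571, 0.001, 0.736]
wrist_force: [0.9, 1.2, -1.0]
finger_gap: 30.9
at [414.7 204.8 202.9] [-1.571e+00  1.000e-03  7.360e-01] F [ 0.9  1.2 -1. ] t 0.93 gap 30.9
rows [ -6.   3. -97.] [ 0.   6.6 -0.1]
```

```bash
python3 -m handwheel '[[[-2,1,-33,0,3,0,-1],[-4,2,-66,0,5,0,-1],[-6,3,-97,0,6.6,0,-1],[-6,3,-97,0,6.6,0,-1],[-6,3,-97,0,6.6,0,-1]]]'
python3 - <<'E'
from h import *
goto((475,129,200),.62)
s=read_state();p,d=imaging.camera("wrist")
T=np.eye(4);T[:3,:3]=Ro.from_euler('xyz',s["eef_rot"]).as_matrix();T[:3,3]=s["eef_pos"]
T=T@imaging.get_calibration("wrist")["hand_eye"];np.save("pics/w1T.npy",T)
cv2.imwrite("pics/w1.png",cv2.cvtColor(p,cv2.COLOR_RGB2BGR))
E
```

```text
clock: 1.35
eef_pos: [475.7, 127.9, 199.4]
eef_rot: [-1.571, 0.002, 0.618]
wrist_force: [-0.6, -1.0, -0.0]
finger_gap: 0.7
at [475.7 127.9 199.4] [-1.571  0.002  0.618] F [-0.6 -1.  -0. ] t 1.35 gap 0.7
rows [ 0.1 -0.6  1.3] [ 0.  -0.1 -0.1]
```

View pics/w1.png

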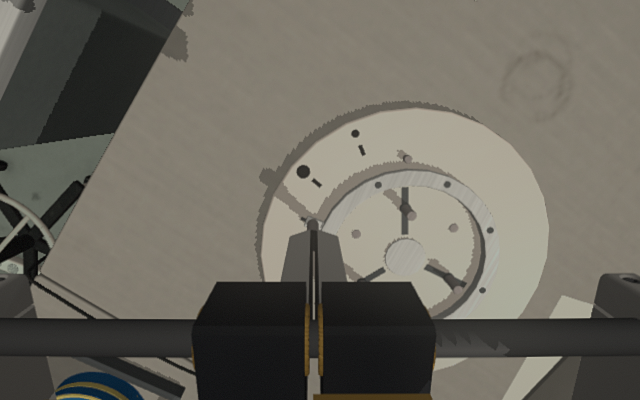

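Run:
```python
from h import *
from scipy.optimize import least_squares
T=np.load("pics/w1T.npy")
print(proj("wrist",[[503.9,88.5,75],[503.9,88.5,21],[475.7,128,191]],T))
s=ray("wrist",(355,133),12,T)[:2];m=ray("wrist",(303,172),12,T)[:2];print(s,m)
p=cv2.imread("pics/w1.png");cv2.imwrite("pics/w1c.png",cv2.resize(p[100:350,220:570],(784,560),interpolation=cv2.INTER_CUBIC))
m_=cv2.inRange(p,(150,165,165),(255,255,255));m_[:95]=0;m_[:,:250]=0;m_[275:]=0;m_[:,560:]=0
m_=cv2.morphologyEx(m_,cv2.MORPH_CLOSE,np.ones((9,9)));n,l,st,_=cv2.connectedComponentsWithStats(m_);k=1+np.argmax(st[1:,4]);print(st[k])
c=max(cv2.findContours((l==k).astype(np.uint8),0,1)[0],key=cv2.contourArea);h=cv2.convexHull(c)[:,0].astype(float)
h=np.array([u for u in h if u[1]<270 and u[0]>262])
X=np.array([ray("wrist",u,12,T)[:2] for u in h])
f=lambda q:np.hypot(X[:,0]-q[0],X[:,1]-q[1])-158
r=least_squares(f,[608,117],loss="soft_l1");C=r.x;print("C",C,f(C).round(1),len(h))
for u,v in((s,.25),(m,.7)):
    d=u-C;print(np.hypot(*d),(np.arctan2(d[1],d[0])-(np.pi-.95+v)))
```

```text
[[313.78900271 247.04985251]
 [313.88022373 226.8159436 ]
 [313.32500958 246.55581235]]
[481.91070255 189.541463  ] [462.47307058 127.51999237]
[  284   110   265   165 29299]
C [607.97592969 111.96428077] [  0.7   0.4   0.8   1.    0.3   0.6   1.1   0.4   0.   -0.2  -0.3  -1.
  -0.8  -0.8  -1.7  -1.9  -1.6  -2.1  -3.1  -2.7 -93.5 -92.4 -11.9  -3.7
  -2.   -1.   -1.   -1.1  -0.3  -0.5  -0.4   0.4   0.    0.6   0.7   0.3
   0.7] 37
148.02250064430157 0.14835318234487538
146.3320271663009 0.14349454112438575
```

View pics/w1c.png

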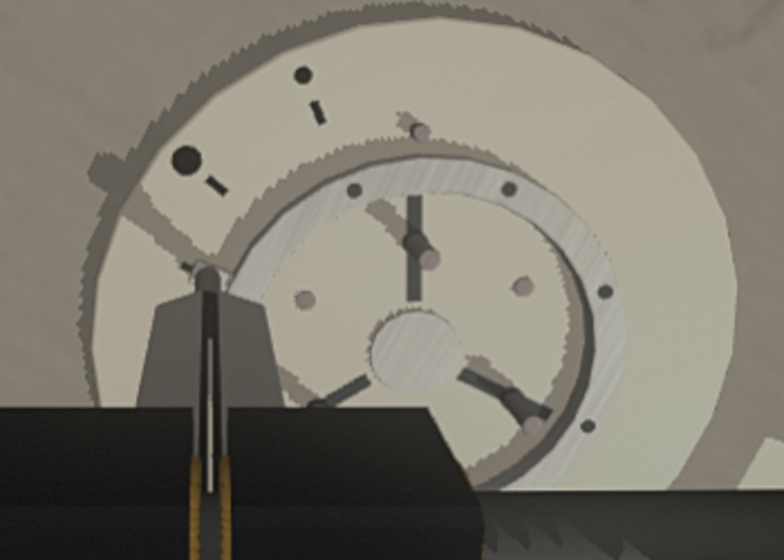

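```bash
python3 -m handwheel '[[[0,40,1,0,0,0,-1],[0,80,1,0,0,0,-1],[0,120,1,0,0,0,-1],[0,154,1,0,0,0,-1],[0,154,1,0,0,0,-1]]]'
python3 - <<'E'
from h import *
C=np.array([608,115.]);y=.158
# pusher waypoints: post centre - 17*tangent
for v in (1.05,1.25,1.45,1.6,1.75):
    th=np.pi-.95+v+y;P=C+108*np.array([np.cos(th),np.sin(th)]);t=np.array([-np.sin(th),np.cos(th)]);Q=P-17*np.array([.58,-.81])
    print(v,P.round(1));goto((*Q,45),.62)
for n in("scene","side"):
    p,d=imaging.camera(n);cv2.imwrite(f"pics/{n}1.png",cv2.cvtColor(p,cv2.COLOR_RGB2BGR))
p=cv2.imread("pics/scene1.png");q=cv2.imread("pics/side1.png")
cv2.imwrite("pics/b1.png",np.vstack([cv2.resize(p[105:205,195:335],(420,300),interpolation=2),cv2.resize(q[120:220,258:398],(420,300),interpolation=2)]))
E
```

```text
clock: 1.82
eef_pos: [470.5, 129.8, 40.2]
eef_rot: [-1.567, 0.01, 0.622]
wrist_force: [-0.6, -0.2, -0.1]
finger_gap: 0.5
1.05 [503.6  87.4]
at [470.5 129.8  40.2] [-1.567  0.01   0.622] F [-0.6 -0.2 -0.1] t 1.82 gap 0.5
rows [  2.2  -4.9 -36.7] [-0.2  0.1 -0.6]
1.25 [511.1  67.2]
at [470.5 129.8  40.2] [-1.567  0.01   0.622] F [-0.6 -0.2 -0.1] t 1.82 gap 0.5
rows [ -3.4  -4.9 -57.5] [-0.2  0.1 -0.6]
1.45 [522.5  49. ]
at [470.5 129.8  40.2] [-1.567  0.01   0.622] F [-0.6 -0.2 -0.1] t 1.82 gap 0.5
rows [ -5.  -5. -79.] [-0.2  0.1 -0.6]
1.6 [533.4  36.9]
at [470.5 129.8  40.2] [-1.567  0.01   0.622] F [-0.6 -0.2 -0.1] t 1.82 gap 0.5
rows [ -3.  -5. -95.] [-0.2  0.1 -0.6]
1.75 [545.9  26.7]
at [470.5 129.8  40.2] [-1.567  0.01   0.622] F [-0.6 -0.2 -0.1] t 1.82 gap 0.5
rows [   1.   -5. -111.] [-0.2  0.1 -0.6]
```

View pics/b1.png

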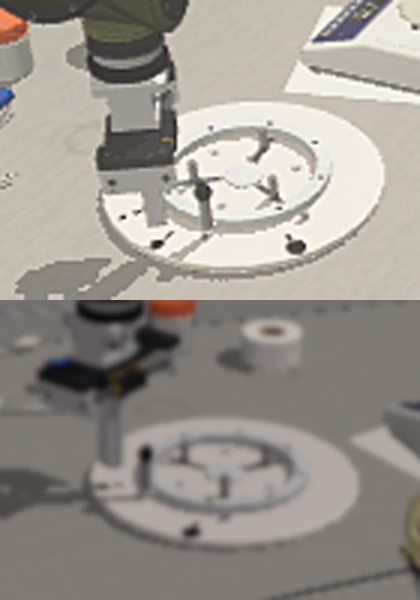

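```bash
python3 -m handwheel '[[[2,-5,-15,0,0,0,-1],[2,-5,-28,0,0,0,-1],[1,-5,-40,0,0,0,-1],[-1,-5,-50,0,0,0,-1],[-3,-5,-58,0,0,0,-1]]]'
python3 - <<'E'
from h import *
C=np.array([608,115.]);y=.158
for v in (1.45,1.6,1.75):
    th=np.pi-.95+v+y;P=C+108*np.array([np.cos(th),np.sin(th)]);Q=P-17*np.array([.58,-.81])
    goto((*Q,45),.62)
for n in("scene","side"):
    p,d=imaging.camera(n);cv2.imwrite(f"pics/{n}2.png",cv2.cvtColor(p,cv2.COLOR_RGB2BGR))
p=cv2.imread("pics/scene2.png");q=cv2.imread("pics/side2.png")
cv2.imwrite("pics/b2.png",np.vstack([cv2.resize(p[105:205,195:335],(420,300),interpolation=2),cv2.resize(q[120:220,258:398],(420,300),interpolation=2)]))
E
```

```text
clock: 2.33
eef_pos: [506.1, 80.7, 52.9]
eef_rot: [-1.571, 0.001, 0.621]
wrist_force: [-2.8, 3.9, 3.5]
finger_gap: 0.3
at [506.1  80.7  52.9] [-1.571e+00  1.000e-03  6.210e-01] F [-2.8  3.9  3.5] t 2.33 gap 0.3
rows [ -5.1   7.9 -18.4] [-0.   0.  -0.1]
at [506.1  80.7  52.9] [-1.571e+00  1.000e-03  6.210e-01] F [-2.8  3.9  3.5] t 2.33 gap 0.3
rows [ -3.3   7.9 -34.5] [-0.   0.  -0.1]
at [506.1  80.7  52.9] [-1.571e+00  1.000e-03  6.210e-01] F [-2.8  3.9  3.5] t 2.33 gap 0.3
rows [  0.9   7.8 -50.2] [-0.   0.  -0.1]
```

View pics/b2.png

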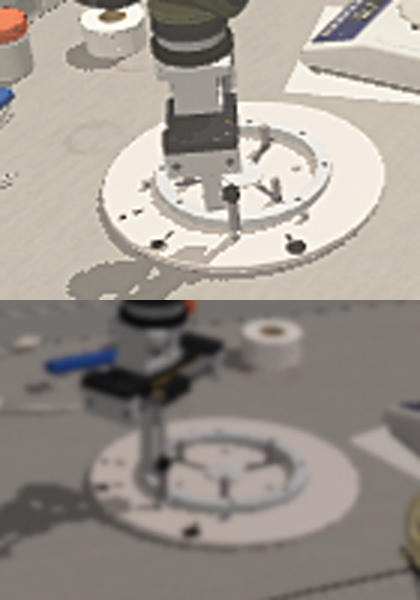

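```bash
python3 -m handwheel '[[[-3,3,-9,0,0,0,-1],[-5,6,-18,0,0,0,-1],[-4,6,-26,0,0,0,-1],[-3,6,-33,0,0,0,-1],[-2,6,-38,0,0,0,-1]]]'
python3 - <<'E'
from h import *
C=np.array([608,115.]);y=.158
for v in (1.6,1.75):
    th=np.pi-.95+v+y;P=C+108*np.array([np.cos(th),np.sin(th)]);Q=P-17*np.array([.58,-.81])
    goto((*Q,45),.62)
for n in("scene","side"):
    p,d=imaging.camera(n);cv2.imwrite(f"pics/{n}3.png",cv2.cvtColor(p,cv2.COLOR_RGB2BGR))
goto((*Q,45),.62)
p=cv2.imread("pics/scene3.png");q=cv2.imread("pics/side3.png")
cv2.imwrite("pics/b3.png",np.vstack([cv2.resize(p[125:205,235:347],(420,300),interpolation=2),cv2.resize(q[140:210,283:381],(420,300),interpolation=2)]))
E
```

```text
clock: 2.85
eef_pos: [527.0, 47.6, 46.5]
eef_rot: [-1.571, 0.002, 0.62]
wrist_force: [-4.4, 0.7, 1.6]
finger_gap: 0.4
at [527.   47.6  46.5] [-1.571  0.002  0.62 ] F [-4.4  0.7  1.6] t 2.85 gap 0.4
rows [-1.1  1.5  4.6] [ 0.  -0.  -0.1]
at [527.   47.6  46.5] [-1.571  0.002  0.62 ] F [-4.4  0.7  1.6] t 2.85 gap 0.4
rows [  3.1   1.5 -11.1] [ 0.  -0.  -0.1]
at [527.5  47.6  46.5] [-1.572e+00  1.000e-03  6.190e-01] F [ 0.6 -0.1  0.8] t 2.95 gap 0.3
rows [  2.8   1.5 -10.8] [ 0.1 -0.  -0. ]
```

View pics/b3.png

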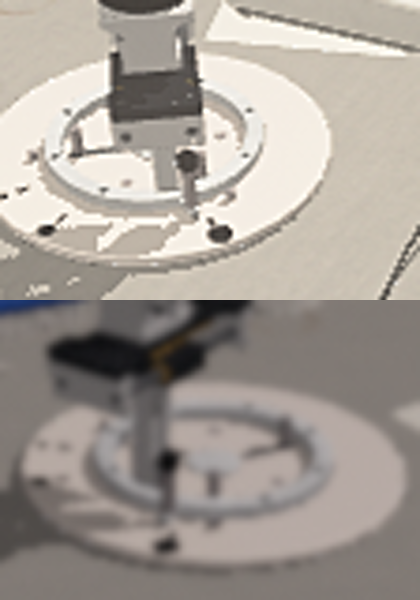

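Run:
```python
from h import *
for n,k,C,y in(("scene",(284.9,167.7),(608,116),.1656),("side",(322.2,177.3),(606.2,122.2),.182)):
    P=ray(n,k,67)[:2];d=P-np.array(C);print(n,P,np.hypot(*d),(np.arctan2(d[1],d[0])-y-np.pi+.95)%(2*np.pi))
p=cv2.imread("pics/scene3.png");q=cv2.imread("pics/side3.png")
cv2.imwrite("pics/c3.png",np.hstack([cv2.resize(p[155:195,265:305],(400,400),interpolation=2),cv2.resize(q[165:205,305:345],(400,400),interpolation=2)]))
```

```text
scene [537.8486938   31.37451183] 109.92124002936859 1.663043460318522
side [536.496891    33.68327735] 112.66647058323153 1.6717505140604763
```

View pics/c3.png

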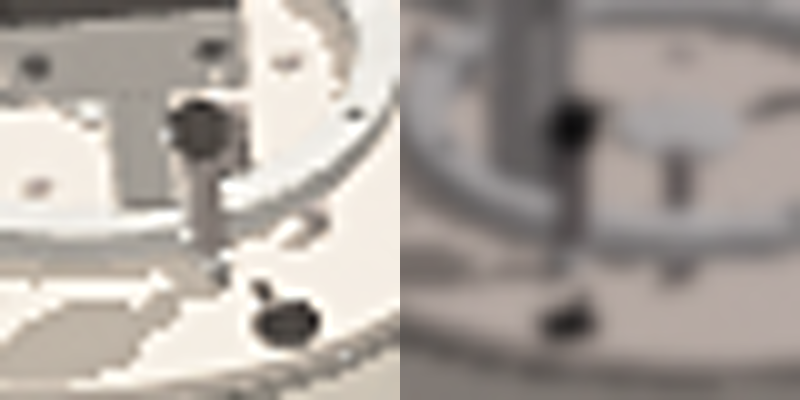

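```bash
python3 -m handwheel '[[[0.5,0,-2,0,0,0,-1],[1,0,-4,0,0,0,-1],[2,0,-6,0,0,0,-1],[2.5,0,-8,0,0,0,-1],[2.5,0,-8,0,0,0,-1]]]' ; python3 -m handwheel '[[[-1,-1,8,0,0,0,-1],[-2,-2,20,0,0,0,-1],[-2,-20,45,0,0,0,-1],[-2,-60,60,0,0,0,-1],[-2,-100,80,0,0,0,-1]]]'
python3 - <<'E'
from h import *
goto((480,124,150),.62)
s=read_state();p,d=imaging.camera("wrist")
T=np.eye(4);T[:3,:3]=Ro.from_euler('xyz',s["eef_rot"]).as_matrix();T[:3,3]=s["eef_pos"]
T=T@imaging.get_calibration("wrist")["hand_eye"];np.save("pics/w4T.npy",T)
cv2.imwrite("pics/w4.png",cv2.cvtColor(p,cv2.COLOR_RGB2BGR))
for n in("scene","side"):
    p,d=imaging.camera(n);cv2.imwrite(f"pics/{n}4.png",cv2.cvtColor(p,cv2.COLOR_RGB2BGR))
p=cv2.imread("pics/scene4.png");q=cv2.imread("pics/side4.png")
cv2.imwrite("pics/c4.png",np.hstack([cv2.resize(p[155:195,265:305],(400,400),interpolation=2),cv2.resize(q[165:205,305:345],(400,400),interpolation=2)]))
E
```

```text
clock: 3.37
eef_pos: [534.2, 42.4, 46.4]
eef_rot: [-1.572, 0.001, 0.619]
wrist_force: [-2.3, 0.8, -0.6]
finger_gap: 0.7
clock: 3.78
eef_pos: [485.7, 106.1, 143.4]
eef_rot: [-1.571, 0.002, 0.62]
wrist_force: [1.5, 0.0, 1.0]
finger_gap: 0.8
at [485.7 106.1 143.4] [-1.571  0.002  0.62 ] F [1.5 0.  1. ] t 3.78 gap 0.8
rows [ 5.8 -6.6 17.8] [ 0.  -0.  -0.1]
```

View pics/c4.png

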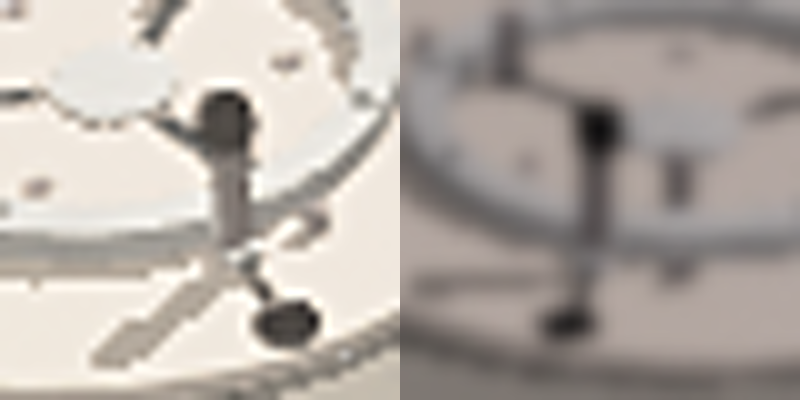

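View pics/w4.png

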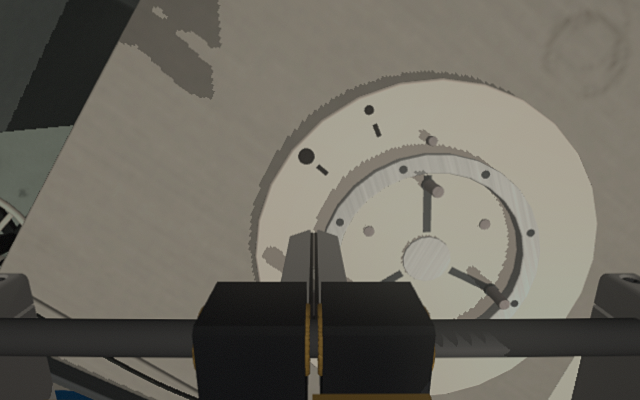

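```bash
python3 - <<'E'
from h import *
for n,k,C,y in(("scene",(287.6,167),(608,116),.1656),("side",(324.8,177.8),(606.2,122.2),.182)):
    P=ray(n,k,67)[:2];d=P-np.array(C);print(n,P,np.hypot(*d),(np.arctan2(d[1],d[0])-y-np.pi+.95)%(2*np.pi))
goto((560,0,200),.62)
E
python3 -m handwheel '[[[0,-35,0,0,0,0,-1],[0,-56,-30,0,0,0,-1],[0,-56,-65,0,0,0,-1],[0,-56,-100,0,0,0,-1],[0,-56,-125,0,0,0,-1]]]'
python3 - <<'E'
from h import *
s=read_state();p,d=imaging.camera("wrist")
T=np.eye(4);T[:3,:3]=Ro.from_euler('xyz',s["eef_rot"]).as_matrix();T[:3,3]=s["eef_pos"]
T=T@imaging.get_calibration("wrist")["hand_eye"];np.save("pics/w5T.npy",T)
cv2.imwrite("pics/w5.png",cv2.cvtColor(p,cv2.COLOR_RGB2BGR))
E
```

```text
scene [544.65841272  25.89495464] 110.14116341738242 1.742476559318864
side [543.45285837  27.74155031] 113.40018738639014 1.752445775221248
at [487.6 106.7 145.5] [-1.575 -0.005  0.621] F [ 0.4 -0.  -1.1] t 3.93 gap 0.2
rows [  -3.  -54. -129.] [0.2 0.1 0.3]
clock: 4.35
eef_pos: [560.9, 3.2, 201.1]
eef_rot: [-1.575, -0.004, 0.621]
wrist_force: [-0.2, 1.3, -0.8]
finger_gap: 0.2
```

View pics/w5.png

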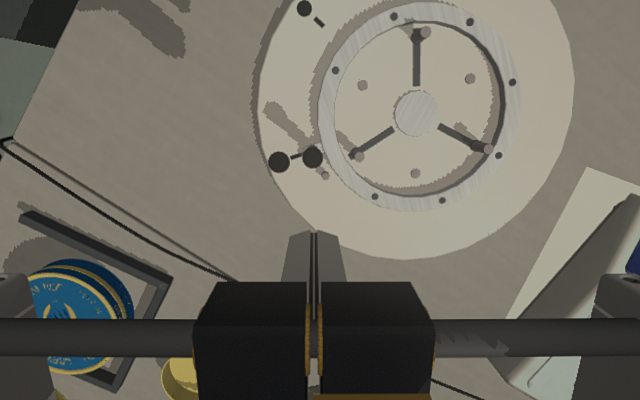

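Run:
```python
from h import *
from scipy.optimize import least_squares
T=np.load("pics/w5T.npy");p=cv2.imread("pics/w5.png")
g=cv2.cvtColor(p,cv2.COLOR_BGR2GRAY)
for nm,(x,y) in(("L",(279,161)),("M",(304,8)),("K",(312,157))):
    w=(g[max(0,y-14):y+15,x-14:x+15]<60).astype(np.uint8);_,l,st,ce=cv2.connectedComponentsWithStats(w)
    k=1+np.argmax(st[1:,4]);c=ce[k]+(x-14,max(0,y-14));print(nm,c,st[k]);globals()[nm]=c
L2=ray("wrist",L,12,T)[:2];M2=ray("wrist",M,12,T)[:2];K2=ray("wrist",K,74,T)[:2]
# centre from two dots 144.5 out, 1.05 rad apart
def f(q):
    a=np.pi-.95+np.array([.7,1.75])+q[2];return (np.c_[q[0]+144.5*np.cos(a),q[1]+144.5*np.sin(a)]-np.array([M2,L2])).ravel()
r=least_squares(f,[608,115,.16]);print(r.x,r.fun.round(2));d=K2-r.x[:2]
print(K2,np.hypot(*d),(np.arctan2(d[1],d[0])-r.x[2]-np.pi+.95)%(2*np.pi))
# hub/ring centre: ring plane z 24.5 from ring bolts fit
b=np.array([(394,16),(470,22),(513,82),(498,155),(442,200),(375,197),(335,71)],float)
X=np.array([ray("wrist",u,24.5,T)[:2] for u in b]);q=least_squares(lambda q:np.hypot(*(X-q[:2]).T)-q[2],[608,115,88]);print("ring",q.x,q.fun.round(1))
Cc=q.x[:2];dk=K2-Cc;dl=L2-Cc;dm=M2-Cc;an=lambda d:np.arctan2(d[1],d[0])
print("K-L",an(dk)-an(dl),"K-M",(an(dk)-an(dm))%6.2832,np.hypot(*dk),np.hypot(*dl))
cv2.imwrite("pics/w5c.png",cv2.resize(p[130:190,255:345],(780,520),interpolation=cv2.INTER_CUBIC))
```

```text
L [278.42633229 161.78056426] [  4   5  20  20 319]
M [303.80722892   7.94578313] [  7   1  14  15 166]
K [312.00324675 156.97077922] [  5   4  19  21 308]
[6.05684331e+02 1.15128775e+02 1.60857881e-01] [-0.02  0.04  0.02 -0.04]
[542.44157694  28.02422871] 107.64222187895837 1.7319386128705494
ring [605.87836519 115.02419125  89.92724317] [ 0.  -0.1  0.6 -0.5 -0.2  0.5 -0.3]
K-L -0.01828272043799606 K-M 1.0302329690295693 107.67181426551481 144.50118635974624
```

View pics/w5c.png

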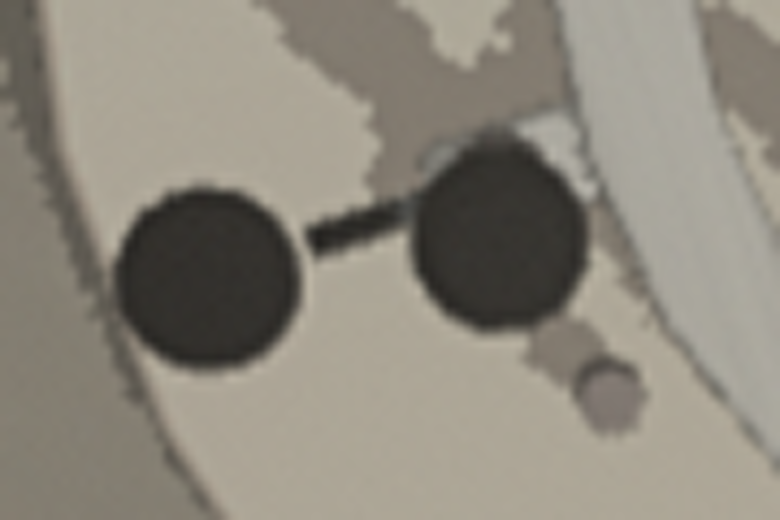

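Run:
```python
from h import *
from cell import order
s=read_state();print(s["clock"],s["wrist_force"].round(1),abs(s["qd"]).max())
print(order.sign_off())
```

```text
4.4 [ 1.3 -2.5 -0.4] 0.08630663281589718
the job is handed in; nothing more can be done
None
```

The large blue tin stands in the bay, so I pushed the lever counter-clockwise from about 1.05 rad until the pointer stood on the large-dot mark (1.75 rad). I then backed the gripper off to about 200 mm and handed in at 4.4 s.

- **Which tin:** its rim measured about 123 mm across in the scene view, against 126 mm for the large tin. It was the only tin in the bay.
- **Lever setting:** the last checks put the ring at 1.73 rad (wrist view), 1.74 (scene) and 1.75 (side), all inside the allowed 1.69 to 1.81. The wrist reading was cross-checked with ring bolts, dots and knob, and its fit was good to under 1 mm. In the enlarged picture the pointer lies in line with the large-dot line.
- **Fit that failed:** the first circle fit of the disc in the scene view went wrong because the outline took in something else (mean error 14 mm). I used the dots for the fixture's position instead.
- **Tins:** the arm never came near them. I did not measure their positions again at the end.
- **Arm at hand-in:** the gripper was clear of everything, with wrist force under 3 N, which is noise. The joint speeds still showed a small residual motion (0.09 rad/s at most).

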